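Press home a watch back with a folding-handle screw press

ROBOT

A 6-joint arm with a two-finger parallel gripper is mounted at the origin on the work surface. World frame = base frame: x ahead of the robot, y to its left, z up, the work surface at z = 0. Lengths are in mm, angles in rad, forces in N, time in s.
With the tool pointing down it reaches from about 350 to 975 mm from the base axis. Payload 7.1 kg.
Tool frame: the origin (TCP) lies on the front face of the gripper's body, between the roots of the fingers; the fingertips stand 80 mm ahead of it and the grasp point (between the pads) lies 61 mm ahead of it (env.tips_ahead is the distance from the TCP to the fingertips, in mm); z points along the fingers, y is the direction in which the jaws open and shut (so a half turn about z gives the same grasp; the last joint's range is limited). The gripper opens to 88 mm and grips with 3 to 60 N. Pads are 20 mm wide; open, the fingers measure 115 mm over their backs; the gripper's body (75 mm by 178 mm) begins 61 mm behind the grasp point.
Start: joints at [1.27, 0.423, 1.63, -0, 1.089, -0.019], TCP at [173.772, 600.341, 302.675] pointing down, gripper open.
Joint ranges: [-3, 3], [-0.9, 2.11], [0.09, 2.58], [-1.31, 4.45], [0.11, 2.69], [-2.54, 2.54]. Speed limits (rad/s): [2.39, 2.39, 3.01, 3.14, 3.14, 3.14].

INTERFACE

Orientations are given as a unit quaternion [x, y, z, w].
In Python, from station import env, set_gripper, viewer, workorder gives the robot as it stands. Calls block until the motion is done:
- env.reach(position, orientation): joint-space move of the TCP to a pose.
- env.move_l(position, rot=None, rate=150, f_stop=None): straight line of the TCP; rot=None keeps the orientation; rate is the mean speed in mm/s. With f_stop (N) it stops when the force on the tool has changed by that much, and returns True; else False.
- env.move_joints(angles): joint-space move.
- set_gripper(opening): finger opening in mm; the grip force is fixed at half the most; returns when the fingers have stopped.
- env.hold(seconds).
- env.ik(position, orientation): joint angles nearest the present ones, or None.
- env.read_state(): the state.
- viewer.camera(name): name is "side" or "top"; returns the picture (480x640x3 uint8, blue, green, red); there is no depth.
- viewer.camera_params(name): a dict with "fx", "fy", "cx", "cy" (pixels), "pose" (4x4, takes a point from camera to world coordinates). Camera axes: x right, y up, looking along -z (the intrinsics and any distortion apply to the point x, -y, -z); pixel columns grow to the right and rows downward; lengths in mm; the calibration is good to about 2 mm. A picture is of the moment at which its call begins. camera_params takes no time and is no camera call.
A pose or a line that the arm cannot do raises env.IKError and nothing moves.
- workorder.sign_off(): hands the job in, once; it reports no verdict.
The state is a dict: "time_s": time; "qpos": joint angles; "dq": joint speeds; "tau": joint torques, N m; "tool_pos": TCP position; "orientation": TCP orientation; "force": force on the tool from outside, world axes, zero at the start; "wrist_torque": the same for the moment, N m; "width": finger opening in mm.
Only numpy, scipy, OpenCV 4.12 (cv2) and the standard library are available. Lean on these libraries where they do the work, as an engineer would, in place of code of your own. Each camera call takes 0.05 s, during which the arm holds its last target.

TASK

The watch lies face down in the screw press and its press-fit back still stands proud. Fold the handwheel's handle fully out before you turn the wheel, then crank with it clockwise (seen from above) until you feel the back go fully home, stopping as soon as the resistance climbs beyond the steady push so that the glass is not cracked. Then back the wheel off about half a turn so that the ram stands clear of the watch and let go with the handle still folded out, all without disturbing the small tools lying around the press.

Things in the scene. Friction and masses are not known exactly. Their poses are not given: they have to be found in the camera images.
- press: Two-column screw press, screwed to the bench: grey base 120 (x) x 170 (y) x 22 high, steel columns 16 thick at y = +58 and -58, grey crosshead 44 x 150 at 145 to 169 above the bench, open to front and back (x). The handwheel sits on the crosshead; ram and nylon die hang below it. Origin: centre of the base's underside, on the bench, on the vertical screw axis. z up.
- wheel_axis (a point): Point on the handwheel's vertical axis, 198 above the bench, level with the handle's hinge pin. The aluminium handwheel is a dish 128 across: floor 187 above the bench, flat out to 55 from the axis, then a rim rising to 191. It stays at this height when turned. Fingertips can reach down to the dish floor on both sides of the folded handle.
- wheel (a joint): Angle of the handwheel, rad; grows clockwise as seen from above, which drives the ram down, 10 mm per full turn. At most 14.5. Starts at 0 to 2. Turning it freely takes about 1 N at the unfolded handle. Let go, it stays where it is, or springs back a little if the ram is bearing hard on the watch.
- handle (a joint): Fold angle of the handle, rad: 0 = folded, lying flat across the dish from its hinge inwards over the wheel's centre; 1.571 = fully out, standing upright against its stop. Its hinge is stiff (about 2.5 N at the handle's middle to 50 mm out) and stays where it is left. Starts at 0 to 0.2, so the far end may stand a little proud.
- handle_pivot (a point): The handle's hinge pin, 48 from the wheel's axis and 198 above the bench, between two steel cheeks (22 across over the cheeks along the pin, 14 wide, top 204 above the bench). The pin runs horizontally along the wheel's tangent. Turns with the wheel.
- handle_end (a point): Free end of the handle, on its axis, 66 from the hinge pin. A black round grip sleeve, 16 in diameter, covers it from 12 to 66 from the pin and spins freely about its own axis, so a gripper holding it need not turn while cranking. Folded, the sleeve's underside is 3 above the dish floor and its end 18 beyond the wheel's axis; folded out it stands straight above the pin.
- ram: The moving ram: aluminium guide plate on the columns with a nylon die 38 across below. Origin: centre of the die's lower face, on the screw axis. At the start it hangs about 2 to 11 above the watch back.
- watch: Steel watch case 40 across and 9 thick, lying face down, held in a nylon die (64 across) under the ram. Origin: centre of its underside (glass side), on the screw axis; z up. Its height differs from one set-up to the next by up to 4.
- case_back: Press-fit watch back, 34 across. Origin: centre of its top face. Starts 13.5 above the watch's origin; home is 9.6 to 11.8, differing from watch to watch, so it must be felt. Going in it pushes back steadily, 4 to 4.5 N along the unfolded handle's path while moving (3 N when paused), for 0.15 to 0.4 turn; once home this climbs by 1 N per 0.06 rad; at 9 N the glass cracks.
- spare_die: Bystander, loose: spare nylon die, a disc 44 across and 14 high, lying beside the press. Origin: centre of its underside.
- tweezers: Bystander, loose: steel tweezers, about 120 long and 12 wide, lying flat beside the press. Origin: centre of its underside.
- screwdriver: Bystander, loose: fine brass screwdriver, 110 long and 12 thick, lying on the bench. Origin: centre of its underside.

How it is judged (in metres and radians):
On the way, in this order (a step that is already met when the one before it is completed fails the run):
1. the handle is folded fully out (value of joint handle above 1.48 rad), for 0.2 s.
2. the back is pressed fully home and bears on its seat (the load passes the steady 100 N that it takes going in) (contact force between ram and case_back above 115 N), for 0.1 s.
At the end, for the whole second after the job is handed in: The back is fully home in the case (at most 12.1 mm above the watch's origin), the ram's die stands clear above it by 2.5 to 9 mm (about half a turn), the handle is still folded out (beyond 1.3 rad), and the wheel is at rest and let go (z of case_back in the frame of watch below 0.0121 m and z of ram in the frame of case_back between 0.0025 and 0.009 m and value of joint handle above 1.3 rad and velocity of joint wheel between -0.05 and 0.05 rad/s); the robot touches nothing.
It fails at once if the press squeezes the watch hard enough to crack the glass (280 N at the die, about 9 to 10 N along the handle's path) (contact force between ram and case_back above 280 N).
It fails at once if the wheel is turned (hinge pin moved 20 mm) before the handle is folded out, or the handle folds back (below 1.3 rad) while cranking (value of joint handle below 1.3 rad and distance of handle_pivot from where it was at the start of the episode above 0.02 m).
It fails at once if a small tool lying around the press (spare die, tweezers, screwdriver) is shifted by more than 20 mm (distance of any of spare_die, tweezers, screwdriver from where it was at the start of the episode above 0.02 m).
It also fails if it takes over 72 s, if anything falls off the work surface, if the arm or the gripper's body presses on something with over 40 N, if the wrist force passes 120 N, or if a joint passes its speed limit or range.

## Working session

There is one attempt and no reset: what is moved stays moved. The work goes in short steps, each a Python script; the robot and the scene stay as the last script left them, time stands still between calls to the robot, and variables do not carry over. Pictures are saved under pics/ and viewed, and the job is handed in when it is done.

```bash
ls; mkdir -p pics; python3 - <<'E'
from station import env, set_gripper, viewer, workorder
import cv2
for n in("side","top"):
    cv2.imwrite(f"pics/{n}0.png",viewer.camera(n)); p=viewer.camera_params(n); print(n,p)
s=env.read_state(); print(s)
E
```

```text
pics
side {'fx': 470.5501222740666, 'fy': 470.5501222740666, 'cx': 325.6131902340102, 'cy': 237.11356917626918, 'pose': array([[-8.40804390e-01,  3.93499977e-01, -3.71760333e-01,
         2.44199038e+02],
       [-5.41012475e-01, -5.86961959e-01,  6.02313175e-01,
         6.55205983e+02],
       [ 1.88010470e-02,  7.07554540e-01,  7.06408588e-01,
         7.58771718e+02],
       [ 0.00000000e+00,  0.00000000e+00,  0.00000000e+00,
         1.00000000e+00]])}
top {'fx': 494.74862775579294, 'fy': 494.74862775579294, 'cx': 311.68219683232087, 'cy': 233.8317085046897, 'pose': array([[ 2.25852094e-02,  9.96514119e-01, -8.03088981e-02,
         5.07096673e+02],
       [-9.99691081e-01,  2.33446836e-02,  8.53049138e-03,
         1.39658471e+02],
       [ 1.03755409e-02,  8.00914262e-02,  9.96733521e-01,
         9.97405800e+02],
       [ 0.00000000e+00,  0.00000000e+00,  0.00000000e+00,
         1.00000000e+00]])}
{'time_s': 0.1, 'qpos': array([ 1.27000507e+00,  4.23749744e-01,  1.63058543e+00, -1.87676713e-05,
        1.08858087e+00, -1.89686203e-02]), 'dq': array([ 0.00039382, -0.00249866, -0.00416048, -0.00087418,  0.00137351,
       -0.00035306]), 'tau': array([ 5.44745017e-04, -5.45609057e+01, -2.74325824e+01,  6.45118486e-02,
        1.86885009e-02,  9.34960056e-07]), 'tool_pos': array([173.66532468, 599.9956842 , 301.99957584]), 'orientation': array([ 1.40441116e-01,  9.90088812e-01, -6.54576934e-04, -9.71363636e-05]), 'force': array([ 0.06136779,  0.22598771, -0.36212168]), 'wrist_torque': array([4.12290487e-02, 1.97439863e-05, 2.39466189e-02]), 'width': 87.93293000378996}
```

View pics/side0.png

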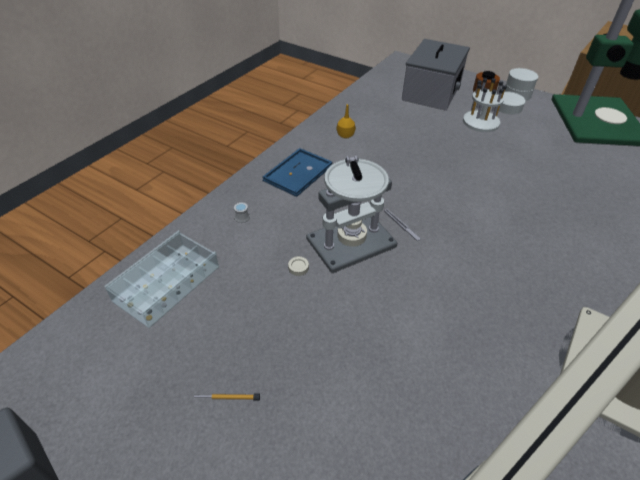

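View pics/top0.png

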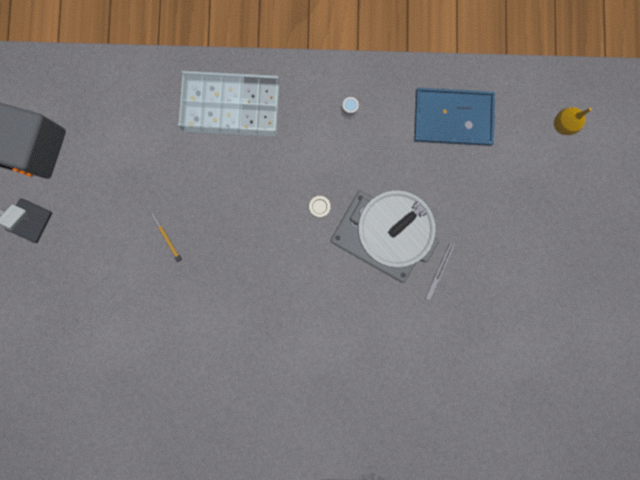

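The top view shows the wheel dish centred near (397,229), with the hinge near (419,209) and the handle lying towards (393,234). The spare die is at (320,206), the tweezers at (440,272) and the screwdriver at (167,238). In the side view the wheel is near (356,180). I'll enlarge both.

```bash
python3 - <<'E'
import cv2
a=cv2.imread("pics/top0.png")[180:280,340:460]; cv2.imwrite("pics/topc.png",cv2.resize(a,None,fx=6,fy=6,interpolation=cv2.INTER_CUBIC))
a=cv2.imread("pics/side0.png")[145:275,295:435]; cv2.imwrite("pics/sidec.png",cv2.resize(a,None,fx=4.5,fy=4.5,interpolation=cv2.INTER_CUBIC))
E
```

```text
(no output)
```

View pics/topc.png

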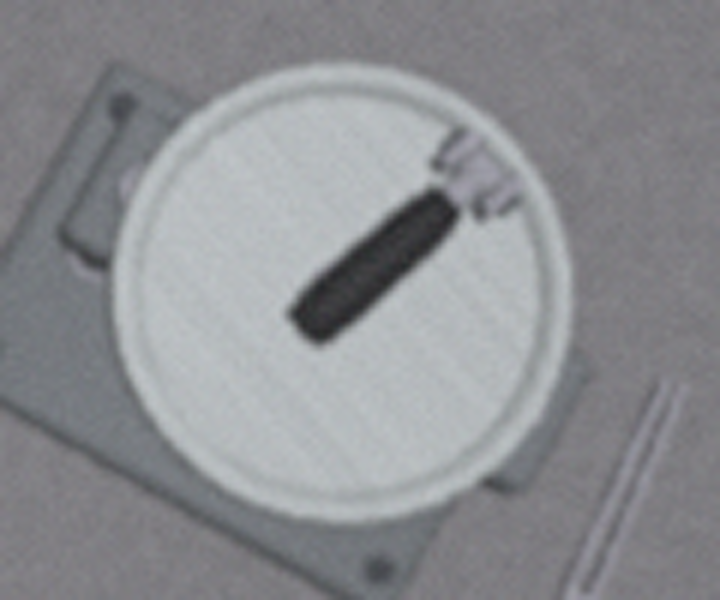

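View pics/sidec.png

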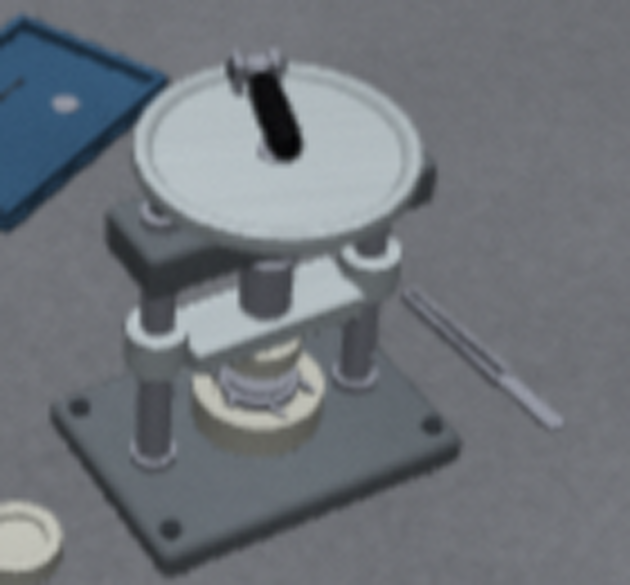

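```bash
cat > h.py <<'E'
from station import env, set_gripper, viewer, workorder
import numpy as np, cv2
from scipy.spatial.transform import Rotation as R
def ray(n,u,v):
    p=viewer.camera_params(n);P=p["pose"]
    d=P[:3,:3]@np.array([(u-p["cx"])/p["fx"],-(v-p["cy"])/p["fy"],-1]);return P[:3,3],d
def at(n,u,v,z):
    o,d=ray(n,u,v);return o+d*(z-o[2])/d[2]
def proj(n,X):
    p=viewer.camera_params(n);c=np.linalg.inv(p["pose"])@np.append(X,1)
    return np.array([p["cx"]+p["fx"]*c[0]/-c[2],p["cy"]-p["fy"]*c[1]/-c[2]])
def tri(u1,u2):
    A=[];b=[]
    for n,u in(("top",u1),("side",u2)):
        o,d=ray(n,*u);d=d/np.linalg.norm(d);M=np.eye(3)-np.outer(d,d);A.append(M);b.append(M@o)
    A=np.vstack(A);b=np.hstack(b);x=np.linalg.lstsq(A,b,rcond=None)[0];return x,np.linalg.norm(A@x-b)
E
python3 - <<'E'
from h import *
T=lambda x,y:(340+(x+.5)/6-.5,180+(y+.5)/6-.5)
S=lambda x,y:(295+(x+.5)/4.5-.5,145+(y+.5)/4.5-.5)
c=at("top",*T(344,291.5),191); print("centre top",c)
print("side",at("side",*S(279,154),191), tri(T(344,291.5),S(279,154)))
for nm,p in(("L",(114,291)),("R",(574,291)),("U",(344,62)),("D",(344,521))): print(nm,at("top",*T(*p),191)-c)
for nm,p,z in(("hinge",(477,172),200),("tip",(307,330),198)):
    q=at("top",*T(*p),z);d=q-c;print(nm,q,np.hypot(*d[:2]),np.degrees(np.arctan2(d[1],d[0])))
print("hinge tri",tri(T(477,172),S(257,72)))
print("tip tri",tri(T(307,325),S(285,145)))
# rim fit in side: project circle
for o in [c]:
  pts=np.array([proj("side",[o[0]+64*np.cos(a),o[1]+64*np.sin(a),191]) for a in np.linspace(0,6.28,73)])
  print(pts.min(0),pts.max(0),"crop",((pts-[295,145])*4.5).min(0),((pts-[295,145])*4.5).max(0))
# base corners top
for p in((112,62),(-0,0)): print(at("top",*T(*p),22))
for nm,(u,v),z in(("die",(320,206),14),("tw1",(453,244),3),("tw2",(429,299),3)):print(nm,at("top",u,v,z))
E
```

```text
centre top [584.66048532  -6.76262807 191.        ]
side [579.88565641   1.82211342 191.        ] (array([585.3733557 ,  -8.47923956, 181.98032035]), np.float64(0.24555967244195448))
L [-1.34405515 62.90615845  0.        ]
R [  1.62089625 -63.00558288   0.        ]
U [63.37866478  0.555534    0.        ]
D [-62.59395333  -0.54865576   0.        ]
hinge [617.19589786 -40.97535878 200.        ] 47.21296444749243 -46.439486196058056
tip [573.28916703   4.44452131 198.        ] 15.965809622670774 135.41659250362449
hinge tri (array([617.88725108, -42.892975  , 192.35670899]), np.float64(0.5780750238809007))
tip tri (array([575.01043011,   5.07568636, 200.03207246]), np.float64(0.8508991316401003))
[324.21571824 156.71271263] [389.26424745 196.75462887] crop [131.47073207  52.70720685] [424.18911351 232.89582992]
[675.69541934  40.45183734  22.        ]
[695.63350026  78.06580289  22.        ]
die [642.65139197 115.84365098  14.        ]
tw1 [ 573.30865195 -154.6002123     3.        ]
tw2 [ 461.9729696  -106.42195697    3.        ]
```

```bash
cat >> h.py <<'E'
C=np.array([584.5,-6.0]); AZ=np.radians(-46.2)
def down(az): # jaw axis azimuth az, tool down
    y=np.array([np.cos(az),np.sin(az),0]);z=np.array([0,0,-1.]);return R.from_matrix(np.c_[np.cross(y,z),y,z]).as_quat()
E
python3 - <<'E'
from h import *
u=np.array([np.cos(AZ),np.sin(AZ)]); p=C-2*u
for k in(0,1):
    q=env.ik([*p,340],down(AZ+np.pi/2+k*np.pi)); print(k,q)
o=down(AZ+np.pi/2)
set_gripper(44)
env.reach([*p,340],o)
env.move_l([*p,305],rate=100)
s=env.read_state();print(s["time_s"],s["tool_pos"],s["force"],s["width"],s["qpos"])
for n in("side","top"):
    im=viewer.camera(n);cv2.imwrite(f"pics/{n}1.png",im)
    tip=proj(n,[*s["tool_pos"][:2],s["tool_pos"][2]-80]);print(n,tip)
    x,y=int(tip[0])-70,int(tip[1])-60
    print(x,y);cv2.imwrite(f"pics/{n}1c.png",cv2.resize(im[y:y+120,x:x+140],None,fx=5,fy=5,interpolation=cv2.INTER_CUBIC))
E
```

```text
0 [-2.82222708e-02  3.20907946e-01  1.69100567e+00 -4.44089210e-16
  1.12967904e+00 -7.92676483e-01]
1 [-2.82222708e-02  3.20907946e-01  1.69100567e+00 -4.44089210e-16
  1.12967904e+00  2.34891617e+00]
4.0167 [583.14056189  -4.34200194 304.82661238] [-0.19527094 -0.22827805 -0.09264765] 43.40769275774287 [-2.78483677e-02  3.59863471e-01  1.72250422e+00 -1.44999205e-05
  1.05983313e+00 -7.92646085e-01]
side [357.90915939 162.53786418]
287 102
top [399.29046066 227.12369818]
329 167
```

View pics/side1c.png

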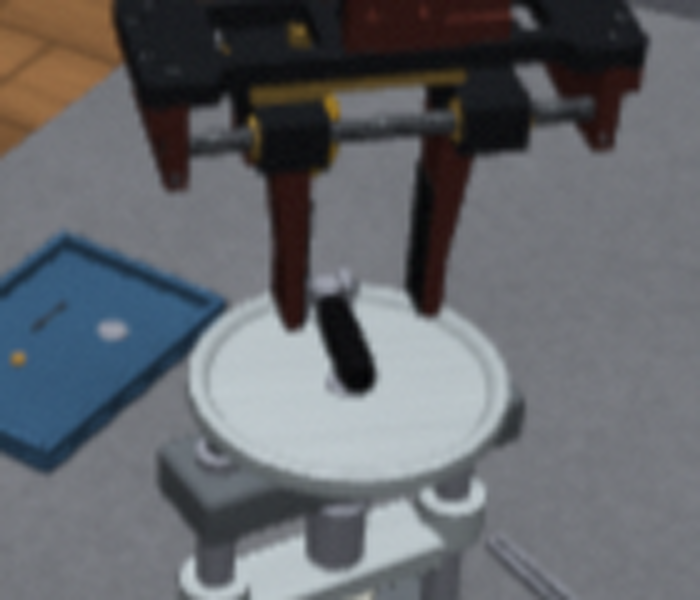

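View pics/top1c.png

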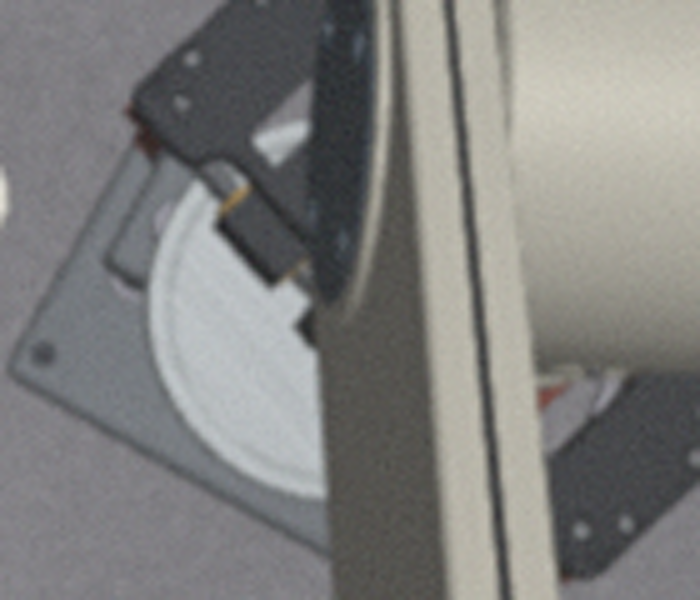

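The side crop shows the fingertips at (293,328) and (430,316), straddling the handle, whose free end is at (352,380). The tips appear about 3 px lower than predicted. That matches the side camera's earlier offset on the rim, so I trust the top-view position. Next I'll lower and grip.

```bash
python3 - <<'E'
from h import *
u=np.array([np.cos(AZ),np.sin(AZ)]); p=C-2*u
r=env.move_l([*p,271],rate=50,f_stop=6); s=env.read_state();print(r,s["tool_pos"],s["force"])
cv2.imwrite("pics/side2.png",cv2.resize(viewer.camera("side")[110:220,290:430],None,fx=5,fy=5,interpolation=cv2.INTER_CUBIC))
E
```

```text
False [583.28155792  -4.58442251 271.11341228] [ 0.15314804 -0.68612096 -0.7032396 ]
```

View pics/side2.png

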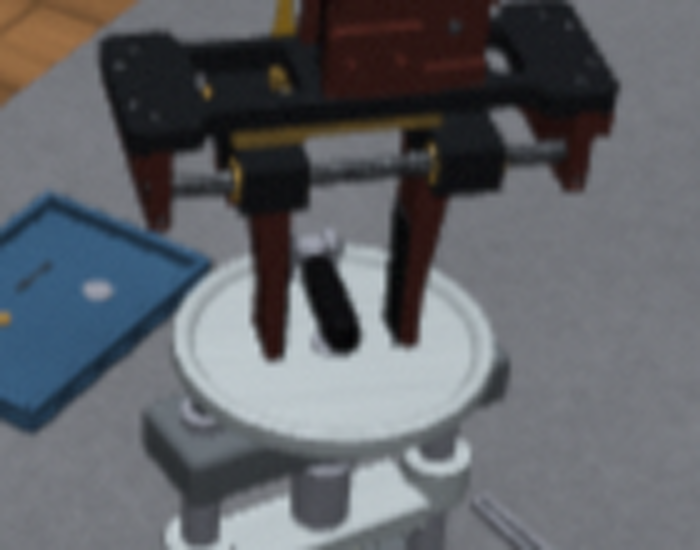

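The tips stand on the dish floor at (272,358) and (405,345), with the handle's end at (345,345) between them. I'll close and fold it out.

```bash
cat >> h.py <<'E'
def st(): 
    s=env.read_state();return s["time_s"],s["tool_pos"],s["force"],s["width"]
def pr(*a):
    t,p,f,w=st();print(*a,round(t,2),p.round(1),f.round(2),round(w,1));return t,p,f,w
E
python3 - <<'E'
from h import *
u=np.array([np.cos(AZ),np.sin(AZ)]); s0=50
set_gripper(6); t,p,f,w=pr("grip")
H=C+48*u
for d in range(10,61,10):
    a=np.radians(d)
    xy=H-s0*np.cos(a)*u; z=271+s0*np.sin(a)
    env.move_l([*xy,z],rate=50); pr(d)
cv2.imwrite("pics/side3.png",cv2.resize(viewer.camera("side")[80:220,290:430],None,fx=4.2,fy=4.2,interpolation=cv2.INTER_CUBIC))
E
```

```text
grip 5.57 [583.1  -4.6 271.1] [-1.1   0.77  0.31] 15.4
10 5.89 [583.6  -5.1 279.9] [ 1.03 -0.28 -1.9 ] 15.3
20 6.22 [585.2  -6.8 288.5] [-0.18  0.06 -1.11] 15.6
30 6.54 [587.8  -9.5 296.5] [-1.33 -0.3  -1.56] 15.1
40 6.87 [591.4 -13.2 303.6] [-1.22 -0.15 -1.73] 15.4
50 7.19 [595.8 -17.8 309.9] [-2.56  0.41 -1.11] 15.0
60 7.52 [600.8 -22.9 314.8] [-3.51  1.01 -0.21] 14.6
```

View pics/side3.png

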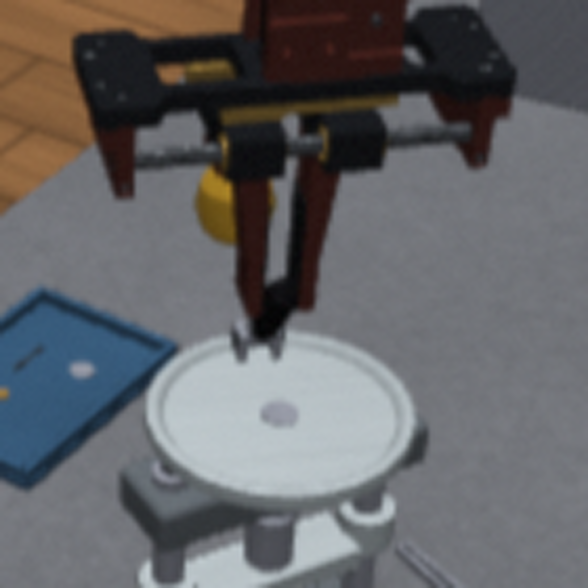

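The handle is following: the black sleeve rises from the cheeks at (258,340) up into the fingers near (285,300). I'll continue to the stop.

```bash
python3 - <<'E'
from h import *
u=np.array([np.cos(AZ),np.sin(AZ)]); s0=50;H=C+48*u
for d in (70,80,90):
    a=np.radians(d)
    env.move_l([*(H-s0*np.cos(a)*u),271+s0*np.sin(a)],rate=50); t,p,f,w=pr(d); print(f[:2]@u)
for k in range(1,13):
    env.move_l([*(H+k*u),321],rate=40); t,p,f,w=pr(k);print(f[:2]@u)
    if f[:2]@u<-8: break
env.hold(.3)
t,p,f,w=pr(); print(f[:2]@u)
cv2.imwrite("pics/side4.png",cv2.resize(viewer.camera("side")[80:220,290:430],None,fx=4.2,fy=4.2,interpolation=cv2.INTER_CUBIC))
E
```

```text
70 7.89 [606.1 -28.4 318.2] [-3.16  1.54  0.26] 14.6
-3.301166878360505
80 8.22 [612.  -34.6 320.4] [-1.18 -0.29 -0.79] 13.1
-0.6070914999411354
90 8.54 [618.8 -41.3 321.6] [ 0.81 -1.48  0.  ] 6.3
1.626255457752141
1 8.79 [618.8 -41.5 321.3] [ 1.39 -1.27  2.12] 6.0
1.8793637553592213
2 9.04 [619.1 -42.  321. ] [ 0.79 -0.46  0.24] 6.2
0.87916918922754
3 9.29 [619.5 -42.7 320.7] [-0.19  0.73  0.08] 5.7
-0.6566234493417967
4 9.54 [620.5 -43.5 320.9] [ 0.54  0.3  -0.34] 5.7
0.157462289247161
5 9.79 [621.2 -44.3 321. ] [-0.17  0.06 -0.71] 5.9
-0.15922742533175588
6 10.04 [621.9 -45.  321. ] [ 0.64  0.19 -0.01] 6.1
0.30302221878458085
7 10.29 [622.6 -45.7 321. ] [ 0.13 -0.08 -0.68] 6.0
0.14442461579904403
8 10.54 [623.3 -46.5 321. ] [-0.9  -0.17 -0.64] 5.8
-0.49783968132927275
9 10.79 [624.  -47.2 321. ] [ 0.1  -0.39 -0.42] 5.9
0.3503890252349263
10 11.04 [624.7 -47.9 321. ] [0.17 0.02 0.59] 6.1
0.09862050925169322
11 11.29 [625.4 -48.6 321. ] [-0.26 -0.01 -0.22] 6.1
-0.17094833878753216
12 11.54 [626.1 -49.4 321. ] [ 0.44  0.28 -0.66] 5.7
0.10204678261412226
11.84 [626.  -49.3 321. ] [ 0.01 -1.02  0.52] 6.1
0.7377898915048485
```

View pics/side4.png

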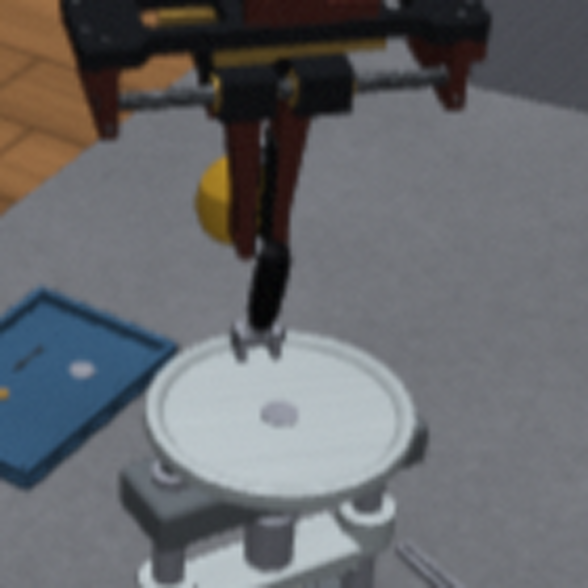

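The grip slipped off near 80°. The handle now leans inward, with its end at (275,250) and its hinge at (258,338), and the closed fingers stand just behind it. I'll lift, measure its lean and regrip lower.

```bash
python3 - <<'E'
from h import *
p=env.read_state()["tool_pos"]
env.move_l([p[0],p[1],380],rate=150); set_gripper(44)
q=p[:2]+np.array([-250,0])
env.move_l([*q,380],rate=300)
for n,(x,y) in(("side",(300,120)),("top",(340,180))):
    cv2.imwrite(f"pics/{n}5.png",cv2.resize(viewer.camera(n)[y:y+100,x:x+120],None,fx=6,fy=6,interpolation=cv2.INTER_CUBIC))
pr()
E
```

```text
14.28 [377.4 -49.4 380.1] [-0.28 -0.13 -0.33] 44.2
```

View pics/side5.png

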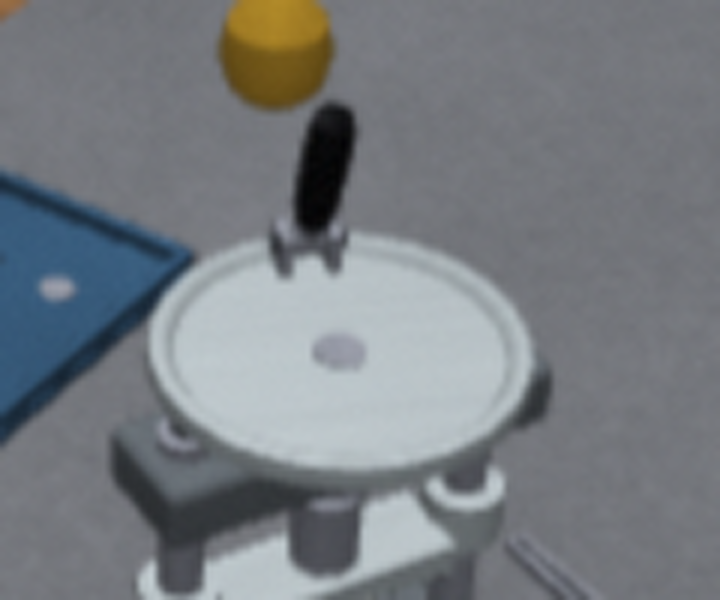

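View pics/top5.png

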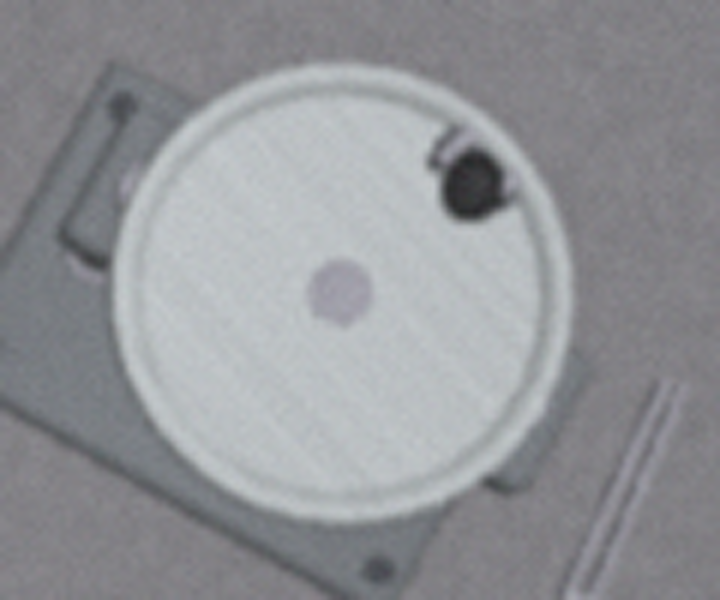

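Handle nearly upright: sleeve end at (472,185) in the top crop, (335,115) in the side crop; hub at (341,291) matches the wheel centre.

```bash
python3 - <<'E'
from h import *
T=lambda x,y:(340+(x+.5)/6-.5,180+(y+.5)/6-.5)
S=lambda x,y:(300+(x+.5)/6-.5,120+(y+.5)/6-.5)
print("hub",at("top",*T(341,291),188))
H=at("top",*T(477,172),202);print("H",H)
for z in(255,260,263): 
    e=at("top",*T(472,185),z);print(z,e,np.hypot(*(e-H)[:2]),e-H)
print(tri(T(472,185),[S(335,112)[0],S(335,112)[1]-2.5]))
print(tri(T(477,172),[S(310,240)[0],S(310,240)[1]-2.5]))
E
```

```text
hub [585.06736284  -6.48192904 188.        ]
H [616.91975434 -40.52230507 202.        ]
255 [606.2650526  -27.26867132 255.        ] 17.00533670832961 [-10.65470174  13.25363375  53.        ]
260 [605.59716733 -26.14444019 260.        ] 18.300928249510914 [-11.32258701  14.37786487  58.        ]
263 [605.19643617 -25.46990152 263.        ] 19.079073390412784 [-11.72331817  15.05240355  61.        ]
(array([604.35692348, -25.09867315, 265.72950879]), np.float64(0.754015919313244))
(array([617.15153792, -40.14469412, 202.86767077]), np.float64(0.5591805573038614))
```

```bash
cat >> h.py <<'E'
C=np.array([584.8,-6.5]);AZ=np.radians(-46.5)
u=np.array([np.cos(AZ),np.sin(AZ)]);H=np.array([*(C+48*u),198.])
def hp(phi,d,jaz=AZ+np.pi/2):
    """tool along handle at fold angle phi(rad), TCP d from pin"""
    a=np.array([*(-u*np.cos(phi)),np.sin(phi)])
    y=np.array([np.cos(jaz),np.sin(jaz),0]);z=-a
    return H+d*a, R.from_matrix(np.c_[np.cross(y,z),y,z]).as_quat()
E
python3 - <<'E'
from h import *
g=np.radians
p,q=hp(g(74),190); env.reach(p,q); pr()
p,q=hp(g(74),103); r=env.move_l(p,q,rate=80,f_stop=6); print(r);pr()
cv2.imwrite("pics/side6.png",cv2.resize(viewer.camera("side")[80:220,290:430],None,fx=4.2,fy=4.2,interpolation=cv2.INTER_CUBIC))
E
```

```text
15.16 [581.   -3.5 380. ] [ 0.6  -0.33 -0.12] 44.2
False
16.39 [598.6 -20.6 297.6] [0.59 0.69 0.23] 43.8
```

View pics/side6.png

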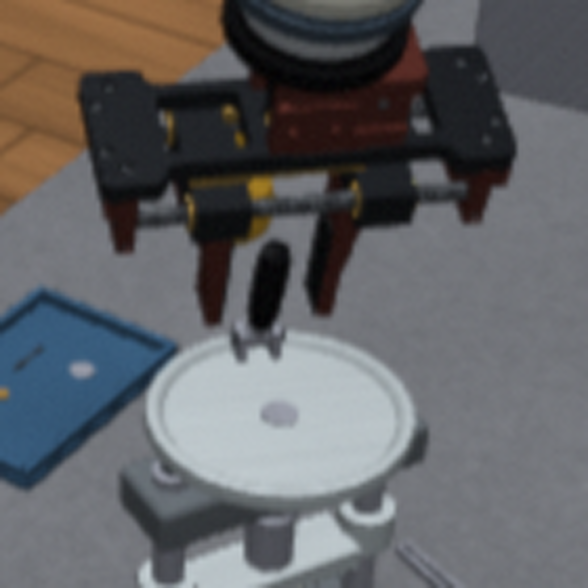

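The fingers, with tips at (212,322) and (322,313), straddle the handle at (268,285) and are aligned with it. I'll grip and rotate it upright about the pin.

```bash
python3 - <<'E'
from h import *
g=np.radians
set_gripper(6); pr("grip")
for d in(78,82,86,90,92,94):
    p,q=hp(g(min(d,90)),103); 
    if d>90: p[:2]+=103*np.sin(g(d-90))*.5*u
    env.move_l(p,q,rate=40); t,_,f,w=pr(d); fr=f[:2]@u; print(fr)
    if fr<-7 : break
env.hold(.3); t,_,f,w=pr(d);print(f[:2]@u)
cv2.imwrite("pics/side7.png",cv2.resize(viewer.camera("side")[80:220,290:430],None,fx=4.2,fy=4.2,interpolation=cv2.INTER_CUBIC))
E
```

```text
grip 17.0 [598.4 -20.7 297.2] [-0.76  0.66  1.42] 15.5
78 17.33 [603.2 -25.8 298.8] [-0.43  1.61  2.15] 15.6
-1.4634810732034431
82 17.67 [607.9 -30.9 300. ] [0.07 0.61 2.4 ] 15.6
-0.3956548725557457
86 18.0 [612.8 -36.1 300.7] [0.47 0.45 1.75] 15.6
-0.001725093600814404
90 18.33 [617.7 -41.3 300.9] [0.65 1.33 1.19] 15.3
-0.5150552973186027
92 18.58 [618.1 -41.6 300.9] [-3.68  4.33  3.94] 15.6
-5.673349376656932
94 18.83 [618.6 -42.2 300.8] [-5.66  6.65  5.67] 15.8
-8.719357905276638
94 19.13 [618.6 -42.2 300.8] [-6.27  7.44  5.12] 15.1
-9.708044411817486
```

View pics/side7.png

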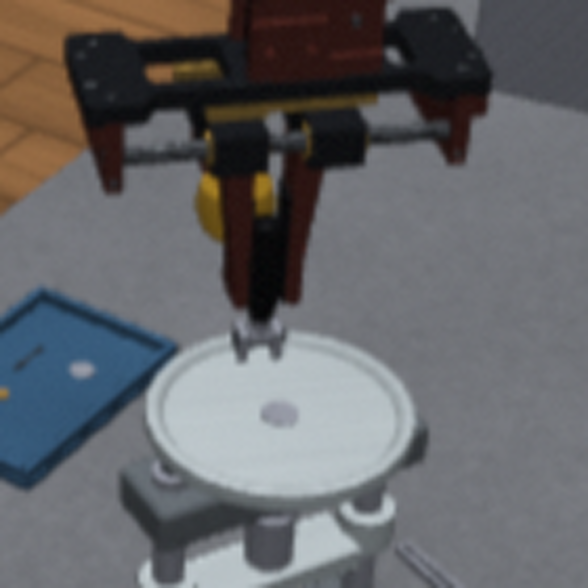

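The handle stands upright in the fingers at (262,270), and the stop pushes back with 10 N at exactly 90°. Now I'll crank: free travel first, halting when resistance appears.

```bash
cat >> h.py <<'E'
import json,os
Q=down(AZ+np.pi/2)
def ld(): return json.load(open("st.json")) if os.path.exists("st.json") else dict(th=AZ,rad=48.6)
def sv(s): json.dump(s,open("st.json","w"))
def go(s,dth,rate,f_stop=None,n=3,dt=.02):
    """turn clockwise by dth; returns stopped,res,fr"""
    s["th"]-=dth; th=s["th"]
    r=env.move_l([*(C+s["rad"]*np.array([np.cos(th),np.sin(th)])),301],Q,rate=rate,f_stop=f_stop)
    ra,mi,ma=meas(n,dt); return r,ra
def meas(n=3,dt=.02):
    F=[]
    for i in range(n):
        if i: env.hold(dt)
        F.append(env.read_state())
    p=F[-1]["tool_pos"]; a=np.arctan2(p[1]-C[1],p[0]-C[0])
    f=np.array([x["force"] for x in F])[:,:2]
    res=-f@np.array([np.sin(a),-np.cos(a)]); fr=f@np.array([np.cos(a),np.sin(a)])
    return (res.mean(),fr.mean(),a,np.hypot(*(p[:2]-C)),f.mean(0)),res.min(),res.max()
E
rm -f st.json; python3 - <<'E'
from h import *
s=ld()
for k in range(12):
    r,(res,fr,a,rr,f)=go(s,np.radians(10 if k else 4),60,f_stop=9)
    print(k,r,round(np.degrees(s["th"]),1),"act",round(np.degrees(a),1),"res %.2f rad %.2f r %.1f"%(res,fr,rr),"R",round(s["rad"],1),round(env.read_state()["width"],1))
    s["rad"]+=np.clip((2.5+fr)*.08,-.4,.4)
    sv(s)
    if r or res>2.3: break
pr()
E
```

```text
0 False -50.5 act -51.0 res -1.53 rad -0.65 r 48.3 R 48.6 15.9
1 False -60.5 act -61.1 res -1.36 rad -2.12 r 48.5 R 48.7 15.2
2 False -70.5 act -70.7 res -0.58 rad -3.10 r 48.6 R 48.8 15.8
3 False -80.5 act -80.5 res -0.73 rad -4.54 r 48.5 R 48.7 15.9
4 False -90.5 act -90.4 res -0.80 rad -2.25 r 48.6 R 48.6 15.8
5 False -100.5 act -100.7 res -1.00 rad -1.59 r 48.7 R 48.6 16.0
6 False -110.5 act -110.8 res -1.12 rad -1.16 r 48.6 R 48.7 15.5
7 False -120.5 act -120.9 res -0.74 rad -3.53 r 48.5 R 48.8 15.5
8 False -130.5 act -130.8 res -0.99 rad -4.93 r 48.3 R 48.7 16.1
9 False -140.5 act -140.7 res -0.71 rad -5.67 r 48.0 R 48.5 15.3
10 False -150.5 act -150.6 res -0.85 rad -6.44 r 47.6 R 48.2 15.5
11 False -160.5 act -160.4 res -0.96 rad -5.46 r 47.3 R 47.9 15.6
23.04 [540.2 -22.3 301. ] [ 5.29  2.51 -6.9 ] 15.6
```

```bash
python3 - <<'E'
from h import *
s=ld()
for k in range(24):
    r,(res,fr,a,rr,f)=go(s,np.radians(12),70,f_stop=9)
    print(k,r,round(np.degrees(s["th"]),1),"act",round(np.degrees(a),1),"res %.2f rad %.2f r %.1f"%(res,fr,rr),"R",round(s["rad"],1))
    s["rad"]+=np.clip((2.5+fr)*.12,-.5,.5)
    sv(s)
    if r or res>1.0: break
pr()
E
```

```text
0 False -172.5 act -172.4 res -0.94 rad -5.98 r 46.9 R 47.7
1 False -184.5 act 175.5 res -1.14 rad -5.19 r 46.5 R 47.3
2 False -196.5 act 163.5 res -1.24 rad -5.07 r 46.3 R 46.9
3 False -208.5 act 151.4 res -0.89 rad -4.82 r 46.1 R 46.6
4 False -220.5 act 139.6 res -0.52 rad -5.28 r 45.9 R 46.4
5 False -232.5 act 127.8 res -1.23 rad -3.99 r 45.9 R 46.0
6 False -244.5 act 115.7 res -1.26 rad -2.49 r 45.9 R 45.8
7 False -256.5 act 103.5 res -0.96 rad 0.18 r 46.0 R 45.8
8 False -268.5 act 91.4 res -0.95 rad 0.93 r 46.3 R 46.2
9 False -280.5 act 79.3 res -1.07 rad 0.99 r 46.6 R 46.6
10 False -292.5 act 67.4 res -1.03 rad 1.37 r 47.0 R 47.0
11 False -304.5 act 55.4 res -1.20 rad 1.93 r 47.5 R 47.5
12 False -316.5 act 43.3 res -1.60 rad 2.58 r 47.9 R 48.0
13 False -328.5 act 31.4 res -1.03 rad 2.94 r 48.4 R 48.5
14 False -340.5 act 19.4 res -1.13 rad 2.84 r 48.9 R 49.0
15 False -352.5 act 7.3 res -1.66 rad 2.22 r 49.4 R 49.5
16 False -364.5 act -4.7 res -1.46 rad 1.29 r 49.8 R 50.0
17 False -376.5 act -16.6 res -0.83 rad -0.16 r 50.2 R 50.4
18 False -388.5 act -28.2 res 1.50 rad -2.00 r 50.4 R 50.7
29.23 [629.2 -30.3 301. ] [-0.33  2.46 -2.  ] 15.7
```

Resistance appears at −388°. The radius trace shows the true centre about 2 mm further along −30°, so I'll update it and continue in small steps, comparing with the plateau.

```bash
cat >> h.py <<'E'
C=np.array([586.5,-7.5])
E
python3 - <<'E'
from h import *
p=env.read_state()["tool_pos"];th=np.arctan2(p[1]-C[1],p[0]-C[0]); print(np.degrees(th),np.hypot(*(p[:2]-C)))
s=dict(th=th-.02,rad=48.4); log=[]
for k in range(26):
    r,(res,fr,a,rr,f)=go(s,.08,40,f_stop=5,n=4)
    log.append(res); pl=np.median(log[2:]) if len(log)>4 else 9
    print(k,r,round(np.degrees(s["th"]),1),"act",round(np.degrees(a),1),"res %.2f rad %.2f r %.1f"%(res,fr,rr),"R",round(s["rad"],1))
    s["rad"]+=np.clip((2.+fr)*.06,-.3,.3)
    s["log"]=log;sv(s)
    if r or res>pl+1.1 or res>4.5: break
pr()
E
```

```text
-28.148294740839553 48.430856862518944
0 False -33.9 act -33.7 res 2.12 rad -0.70 r 48.4 R 48.4
1 False -38.5 act -38.5 res 2.73 rad -0.96 r 48.5 R 48.5
2 False -43.0 act -43.1 res 1.92 rad -1.84 r 48.5 R 48.5
3 False -47.6 act -47.7 res 1.71 rad -0.88 r 48.6 R 48.5
4 False -52.2 act -52.3 res 2.49 rad -2.15 r 48.6 R 48.6
5 False -56.8 act -56.8 res 2.22 rad -1.82 r 48.6 R 48.6
6 False -61.4 act -61.5 res 2.08 rad -1.97 r 48.6 R 48.6
7 False -66.0 act -66.0 res 2.19 rad -1.84 r 48.6 R 48.6
8 False -70.5 act -70.6 res 2.23 rad -1.70 r 48.7 R 48.6
9 False -75.1 act -75.2 res 1.93 rad -1.77 r 48.7 R 48.6
10 False -79.7 act -79.8 res 2.14 rad -1.63 r 48.7 R 48.7
11 False -84.3 act -84.3 res 2.88 rad -2.08 r 48.7 R 48.7
12 False -88.9 act -88.9 res 2.03 rad -2.25 r 48.7 R 48.7
13 False -93.5 act -93.5 res 2.24 rad -2.25 r 48.7 R 48.7
14 False -98.0 act -98.1 res 2.09 rad -2.69 r 48.6 R 48.6
15 False -102.6 act -102.7 res 2.64 rad -2.26 r 48.6 R 48.6
16 False -107.2 act -107.2 res 2.06 rad -2.32 r 48.6 R 48.6
17 False -111.8 act -111.8 res 1.88 rad -2.28 r 48.6 R 48.6
18 False -116.4 act -116.4 res 1.87 rad -2.69 r 48.6 R 48.6
19 False -121.0 act -121.0 res 1.81 rad -2.00 r 48.6 R 48.5
20 False -125.6 act -125.6 res 2.40 rad -2.50 r 48.5 R 48.5
21 False -130.1 act -130.2 res 2.20 rad -2.26 r 48.5 R 48.5
22 False -134.7 act -134.7 res 1.75 rad -2.08 r 48.5 R 48.5
23 False -139.3 act -139.3 res 1.75 rad -1.82 r 48.4 R 48.5
24 False -143.9 act -143.9 res 1.83 rad -2.68 r 48.4 R 48.5
25 False -148.5 act -148.5 res 2.02 rad -2.91 r 48.4 R 48.4
37.04 [545.3 -32.8 301. ] [ 3.55 -0.13 -7.09] 15.4
```

```bash
python3 - <<'E'
from h import *
s=ld(); pl=np.median(s["log"])
for k in range(16):
    r,(res,fr,a,rr,f)=go(s,.06,40,f_stop=5,n=4)
    print(k,r,round(np.degrees(s["th"]),1),"act",round(np.degrees(a),1),"res %.2f rad %.2f r %.1f"%(res,fr,rr))
    s["rad"]+=np.clip((2.+fr)*.06,-.3,.3); sv(s)
    if r or res>pl+1.4: break
env.hold(.2);print(meas(8,.03));pr()
E
```

```text
0 False -151.9 act -151.8 res 2.04 rad -3.04 r 48.4
1 False -155.3 act -155.3 res 2.48 rad -3.10 r 48.3
2 False -158.8 act -158.8 res 2.30 rad -3.10 r 48.2
3 False -162.2 act -162.3 res 1.89 rad -3.10 r 48.2
4 False -165.7 act -165.6 res 2.51 rad -2.86 r 48.2
5 False -169.1 act -168.9 res 3.29 rad -2.45 r 48.1
6 False -172.5 act -172.3 res 4.56 rad -2.91 r 48.1
((np.float64(4.32345219176084), np.float64(-2.6148299864511455), np.float64(-3.008359037489883), np.float64(48.10625923209107), array([ 3.1659826 , -3.93778223])), np.float64(3.669748246249062), np.float64(5.301752074323589))
39.58 [538.8 -13.9 301. ] [ 3.1  -3.97 -6.76] 15.3
```

Resistance rose from the plateau of 2.1 N to about 4.4 N over 0.12 rad, which matches the slope given for home. I'll back off now.

```bash
python3 - <<'E'
from h import *
s=ld()
for k in range(20):
    r,(res,fr,a,rr,f)=go(s,-np.radians(10),70,f_stop=12,n=2)
    if k%2 or r: print(k,r,round(np.degrees(s["th"]),1),"act",round(np.degrees(a),1),"res %.2f rad %.2f r %.1f"%(res,fr,rr))
    s["rad"]+=np.clip((2.+fr)*.08,-.4,.4); sv(s)
    if r: break
env.hold(.2);print(meas(4));pr()
cv2.imwrite("pics/side8.png",cv2.resize(viewer.camera("side")[100:270,290:430],None,fx=3.5,fy=3.5,interpolation=cv2.INTER_CUBIC))
E
```

```text
1 False -152.5 act -152.3 res 1.77 rad -0.16 r 48.3
3 False -132.5 act -132.4 res 0.55 rad 0.64 r 48.5
5 False -112.5 act -112.3 res 0.48 rad -0.21 r 48.7
7 False -92.5 act -92.3 res 1.26 rad -1.39 r 48.8
9 False -72.5 act -72.4 res 1.09 rad -2.27 r 48.8
11 False -52.5 act -52.4 res 0.33 rad -2.50 r 48.7
13 False -32.5 act -32.5 res 0.78 rad -3.64 r 48.6
15 False -12.5 act -12.5 res 0.77 rad -4.09 r 48.4
17 False 7.5 act 7.4 res 0.79 rad -3.78 r 48.1
19 False 27.5 act 27.4 res 0.63 rad -4.32 r 47.8
((np.float64(0.21334917502925244), np.float64(-4.198117845389154), np.float64(0.4747398686473778), np.float64(47.83308937819423), array([-3.83137838, -1.72923422])), np.float64(-0.23589933318583908), np.float64(0.9827787946717617))
45.59 [629.   14.4 301. ] [-4.35 -2.21 -1.96] 15.7
```

View pics/side8.png

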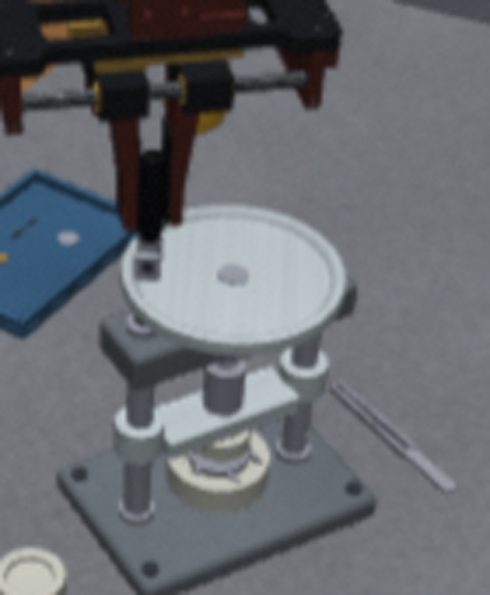

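The handle at (152,195) stands upright in the fingers above the hinge at (147,258). The ram plate has risen and the die is near (225,440). I'll release, lift straight up and move off.

```bash
python3 - <<'E'
from h import *
set_gripper(44); pr("open")
p=env.read_state()["tool_pos"]
env.move_l([p[0],p[1],400],rate=120); 
env.move_l([p[0]-230,p[1],400],rate=250); env.hold(.3);pr()
for n,(x,y,w,h,k) in(("side",(290,100,140,170,3.5)),("top",(340,180,120,100,6))):
    im=viewer.camera(n);cv2.imwrite(f"pics/{n}9f.png",im)
    cv2.imwrite(f"pics/{n}9.png",cv2.resize(im[y:y+h,x:x+w],None,fx=k,fy=k,interpolation=cv2.INTER_CUBIC))
E
```

```text
open 46.27 [629.1  14.7 301.1] [-0.33 -0.15 -0.17] 43.8
48.62 [399.6  14.7 399.8] [ 0.37 -0.62 -0.4 ] 43.9
```

View pics/side9.png

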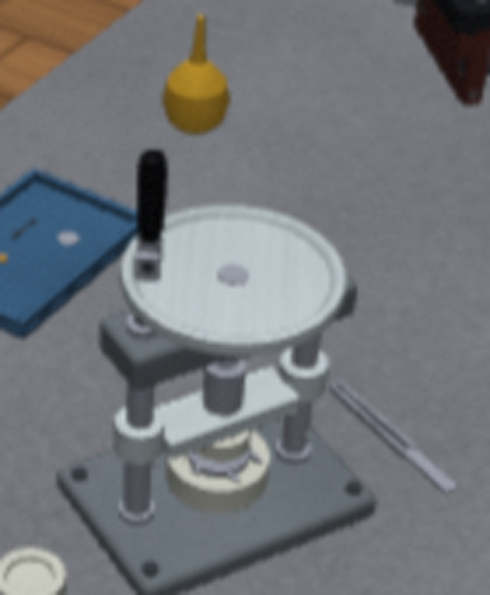

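View pics/top9.png

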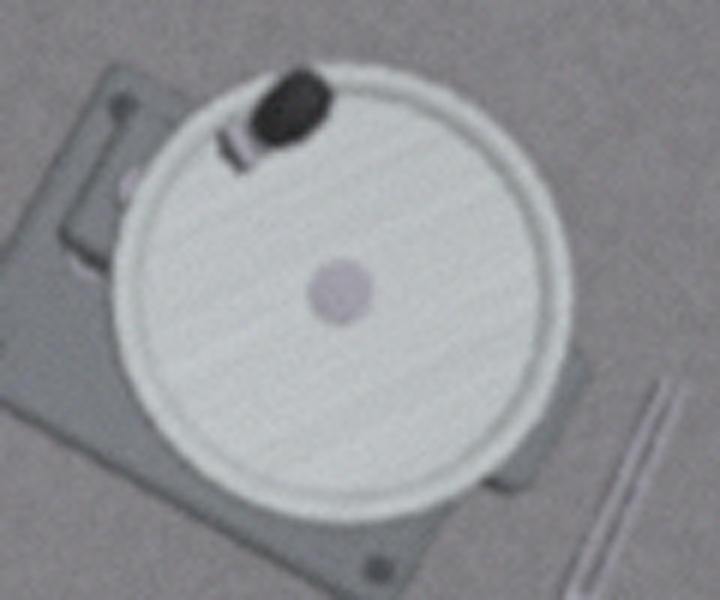

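View pics/top9f.png

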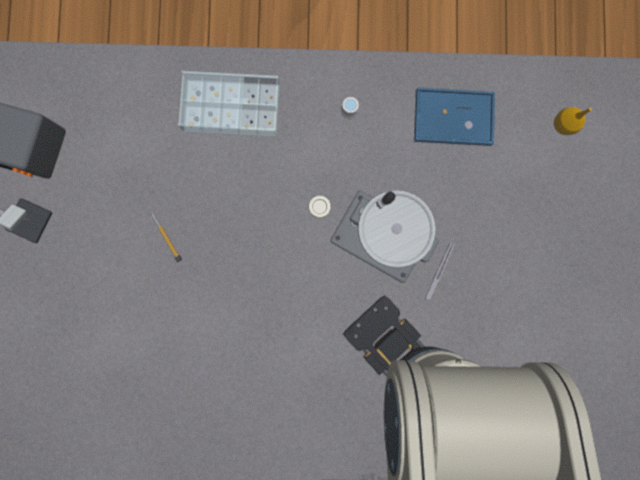

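The tools have not moved: die (320,206), tweezers (440,272), screwdriver (167,238). The handle's end is at (298,100) in the top crop, so I'll check its angle.

```bash
python3 - <<'E'
from h import *
T=lambda x,y:(340+(x+.5)/6-.5,180+(y+.5)/6-.5)
c0=np.array([585,-6.5])
e=at("top",*T(302,97),262)[:2]-c0; h=at("top",*T(240,148),202)[:2]-c0
for n,v in(("end",e),("hinge",h)): print(n,np.hypot(*v),np.degrees(np.arctan2(v[1],v[0])))
a=np.radians(27.4)
print([ (proj("top",[*(c0+r*np.array([np.cos(a),np.sin(a)])),z])-[340,180])*6 for r,z in((48,264),(35,260))])
E
```

```text
end 47.75045752904168 29.613772469375473
hinge 47.73365958084281 39.331827050620134
[array([306.90660864,  89.02184947]), array([327.54598123, 137.66894905])]
```

```bash
python3 - <<'E'
from h import *
workorder.sign_off(); pr()
E
```

```text
the job is handed in; nothing more can be done
the job is handed in; nothing more can be done
```

The back was pressed home, the wheel was backed off just over half a turn, and the job was handed in about 49 s into the 72 s allowed. The sign-off reports no verdict.

**Folding the handle out:** The first grip slipped off at about 75–80° of fold. I lifted clear, regripped lower along the handle and brought it upright until its stop pushed back with about 10 N. The wheel had not been turned by then.

**Pressing the back home:** I cranked clockwise about one turn of free travel. Steady resistance then lasted about 2.4 rad, reading about 2.1 N with the wheel paused. It climbed to about 4.4 N within 0.12 rad, at the slope given for the back being home, and I stopped there. I estimate the die load at about 170 N; it was not measured directly.

**Backing off:** I turned the wheel back 200°, which should leave the ram about 5 mm clear. That figure comes from the turn angle, not from a picture. I then opened the gripper and lifted it away.

**Last pictures:**
- **Handle:** it stands upright, with its end 47.8 mm from the wheel axis against 48 mm expected.
- **Tools:** the spare die, tweezers and screwdriver are where they were at the start.
- **Robot:** it is clear of the press.

**Checks that disagreed:**
- **Side camera:** it read about 2–3 px off in height, so I relied on the top view.
- **Wheel centre:** the centre felt while cranking was about 2 mm from the one seen in the pictures. I corrected for it during the cranking.
- **Hinge angle:** in the last top picture the hinge read about 39° around the wheel, against 27° from the arm. I put that down to the handle partly hiding it.

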